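# Load the battery pack and click the power key on

## Robot

A 6-joint arm with a two-finger parallel gripper is mounted at the origin on the work surface. World frame = base frame: x ahead of the robot, y to its left, z up, the work surface at z = 0. Lengths are in m, angles in rad, forces in N, time in s.
With the tool pointing down it reaches from about 0.35 to 0.875 m from the base axis. Payload 4.2 kg.
Tool frame: the origin (TCP) lies at the very end of the fingers, on their centre line; the grasp point (between the pads) lies 19 mm behind it; x points along the fingers, z is the direction in which the jaws open and shut, and the axes are right-handed (so a half turn about x gives the same grasp; the last joint's range is limited). The gripper opens to 87 mm and grips with 3 to 60 N. Pads are 19 mm wide; open, the fingers measure 117 mm over their backs; the gripper's body (75 mm by 190 mm) begins 51 mm behind the grasp point.
Start: joints at [1.521, 0.385, 0.008, 0, -1.194, -0.259], TCP at [0.19, 0.595, 0.223] pointing down, gripper open.
Joint ranges: [-3.14, 3.14], [-1.21, 2.06], [-1.07, 1.41], [-3.16, 2.05], [-2.99, -0.16], [-3.1, 3.1]. Speed limits (rad/s): [2.79, 2.79, 3.14, 3.14, 3.14, 3.14].

## Interface

Orientations are given as a rotation vector (axis times angle).
In Python, from workcell import env gives the robot as it stands.
- The arm moves only by the tool jog_arm, never from a script. Its argument "series" is a list of rows, each an object of numbers: "dx", "dy", "dz": the shift along the world's x, y, z in mm; "wx", "wy", "wz": the turn, a rotation vector about the world's x, y, z in degrees; "hand": the gripper command: -1 is fully open, 1 is shut, values between are in proportion. In form: [{"dx": .., "dy": .., "dz": .., "wx": .., "wy": .., "wz": .., "hand": ..}, ...]. A call has 1 to 12 rows; each row shifts and turns the pose as measured when the row begins; what a row does not reach is not made up. A row lasts 1/12 s, in which the tool goes at most 41.7 mm and 7.16 degrees, less where a joint would pass 70% of its speed; a pose out of reach is approached as far as the arm can. A call with a gripper value outside its range is refused whole. The fingers move at their own pace and stop on an object; the grip force is fixed at half the most. Time passes only in rows, so rows that do not move let the fingers close. It gives the time, the measured TCP pose, the force and the opening at its end, in the units of the state.
- env.sense(): the state, without advancing time (a new reading comes with each control period).
- env.camera(name): name is "scene" or "top" or "wrist"; returns a dict with "pixels" (384x512x3 uint8, red, green, blue), "depth" (384x512 float32, m along the optical axis (not along the pixel's ray), 0 where there is no reading), "mtx" (3x3 intrinsics, pixels), "T" (4x4, takes a point from camera to world coordinates). Camera axes: x right, y up, looking along -z (the intrinsics and any distortion apply to the point x, -y, -z); pixel columns grow to the right and rows downward; lengths in m; the calibration is good to about 2 mm. A picture is of the moment at which its call begins.
- env.close_job(): hands the job in, once; it reports no verdict.
The state is a dict: "t": time; "joint_positions": joint angles; "dq": joint speeds; "joint_efforts": joint torques, N m; "position": TCP position; "eef_rot": TCP orientation; "force": force on the tool from outside, world axes, zero at the start; "ft_torque": the same for the moment, N m; "grip_width": finger opening in m.
Only numpy, scipy, OpenCV 4.12 (cv2) and the standard library are available. Lean on these libraries where they do the work, as an engineer would, in place of code of your own. Each camera call takes 0.05 s, during which the arm holds its last target.

## Task

Power up the bench rig: first set the loose battery pack into the open battery tray so that it sits flat on the tray's floor, then press the wide square key on the switch tower straight down, feeling for it, until it snaps over and stays down, and let go. Stop as soon as it snaps: forcing it on against its end stop ruins the switch. Do not press the small round button, and leave everything else on the table where it is.

Things in the scene. Friction and masses are not known exactly. Their poses are not given: they have to be found in the camera images.
- pack: loose battery pack, about 0.18 kg: a grey upright-sided block 70 (its x) by 36 (its y) by 38 mm high with a black band round it low down and two small brass pads at one end of its top. Origin at the centre of its underside, z up. Either way round is fine in the tray. Grip it across the 36 mm width, on the upper 20 mm so the fingers stay above the tray's walls
- tray: battery tray, white plastic, fixed to the table: open-topped box 88 (its x) by 54 (its y) by 20 mm high, walls 5 mm thick, inside 78 by 44 mm (4 mm of play all round the pack), floor 6 mm thick, so the pack's underside ends 6 mm above the table and its top 44 mm; small screwed ears at both x ends. Origin at the centre of its underside
- tray_floor (a point): centre of the tray's inner floor, 6 mm above the tray's origin, axes as the tray
- tower: switch tower fixed to the table: aluminium foot 74 (its x) by 134 (its y) by 12 mm, on it a grey collar 60 by 116 mm up to 40 mm high, out of which stands a black head 50 by 106 mm whose height was set by hand (its top 50 to 84 mm above the table, not measured). On the head: the square power key towards the tower's -y end. Origin at the centre of the foot's underside
- button_axis (a point): on the tower at collar-top height (40 mm), under the small round button: 14 mm across, white, standing 4 mm out of the head's top, at the tower's +y end, 62 mm from the middle of the square key
- key_axis (a point): on the tower at collar-top height (40 mm above the table), under the middle of the white 32 by 32 mm square power key, at tower x 0, y -26 mm. The key's real centre is within 2.5 mm of the vertical through here. The unpressed key's flat top is 14 mm above the head's top: anywhere from 64 to 98 mm above the table, different each time, to be found by feel
- power_key (a joint): downward travel of the square key, m: 0 is up (off). Pressing it, the force climbs to a peak of about 8 N near 1.5 mm, falls away, and at 4 mm the key snaps over by itself (the force on the finger drops to nothing) and stays down at 7 mm (on). There it stands on a firm end stop: more than 20 N on the key ruins it
- reset_button (a joint): downward travel of the small round button, m: 0 is up, 3.5 mm fully down; sprung, about 1.5 N to start moving. Not to be pressed
- tape: bystander: cardboard-coloured tape ring, 84 mm across, 19 mm high
- weight_a: bystander: upright plain steel cylinder 24 mm across, 40 mm high, origin under it
- weight_b: bystander: another such steel cylinder
- driver: bystander: screwdriver lying at the far side
- cup: bystander: paper cup 74 mm across, 95 mm high
- bottle: bystander: clear bottle 64 mm across, 200 mm high
There are look-alikes about, which are no part of the job. Of the things like the pack, leave any that is orange; of the rest the smaller one is meant.

How it is judged:
By the outcome, as a careful person would: the job done as asked, in the order asked, and still so for the second after the job is handed in, with the robot touching nothing.
It also fails if it takes over 58 s, if anything falls off the work surface, if the arm or the gripper's body presses on something with over 40 N, if the wrist force passes 120 N, or if a joint passes its speed limit or range.

## Working session

There is one attempt and no reset: what is moved stays moved. The work goes in short steps, Python scripts to look and compute and a tool call to move; the robot and the scene stay as the last step left them, time stands still between calls to the robot, and variables do not carry over. Pictures are saved under pics/ and viewed, and the job is handed in when it is done.

Besides the shell and the picture viewer there is one more tool, called after ">>>" as name(argument=value, ...) on one line, values as JSON. jog_arm: Moves the arm, as the interface text tells. Its arguments: {"type":"object","properties":{"series":{"type":"array"}},"required":["series"]}

```bash
mkdir -p pics; ls; python3 - <<'E'
from workcell import env
import cv2,numpy as np,pickle
s=env.sense();print({k:np.round(v,3) for k,v in s.items()})
d={}
for n in ["scene","top"]:
    c=env.camera(n);d[n]=c
    cv2.imwrite(f"pics/{n}0.png",cv2.resize(c["pixels"][:,:,::-1],(800,600),interpolation=cv2.INTER_CUBIC))
    print(n,c["mtx"],np.round(c["T"],3))
pickle.dump(d,open("d0.pkl","wb"))
E
```

```text
pics
{'t': np.float64(0.0), 'joint_positions': array([ 1.521e+00,  3.860e-01,  7.000e-03, -1.000e-03, -1.194e+00,
       -2.590e-01]), 'dq': array([-0.001,  0.001,  0.001, -0.001,  0.   ,  0.   ]), 'joint_efforts': array([ 0.0000e+00, -3.9066e+01,  1.8742e+01,  4.2200e+00,  1.1000e-02,
       -0.0000e+00]), 'position': array([0.19 , 0.595, 0.221]), 'eef_rot': array([ 1.431,  1.045, -1.434]), 'force': array([-0.41 , -0.203, -0.433]), 'ft_torque': array([-0.013, -0.026,  0.028]), 'grip_width': np.float64(0.087)}
scene [[404.29087674   0.         259.03532998]
 [  0.         404.29087674 189.13685005]
 [  0.           0.           1.        ]] [[ 0.446 -0.679  0.582  1.053]
 [ 0.895  0.332 -0.299 -0.236]
 [ 0.009  0.654  0.756  0.701]
 [ 0.     0.     0.     1.   ]]
top [[378.03771207   0.         258.71382966]
 [  0.         378.03771207 193.22234807]
 [  0.           0.           1.        ]] [[-0.003  0.989 -0.146  0.44 ]
 [-1.    -0.007 -0.029  0.013]
 [-0.029  0.146  0.989  0.932]
 [ 0.     0.     0.     1.   ]]
```

View pics/scene0.png

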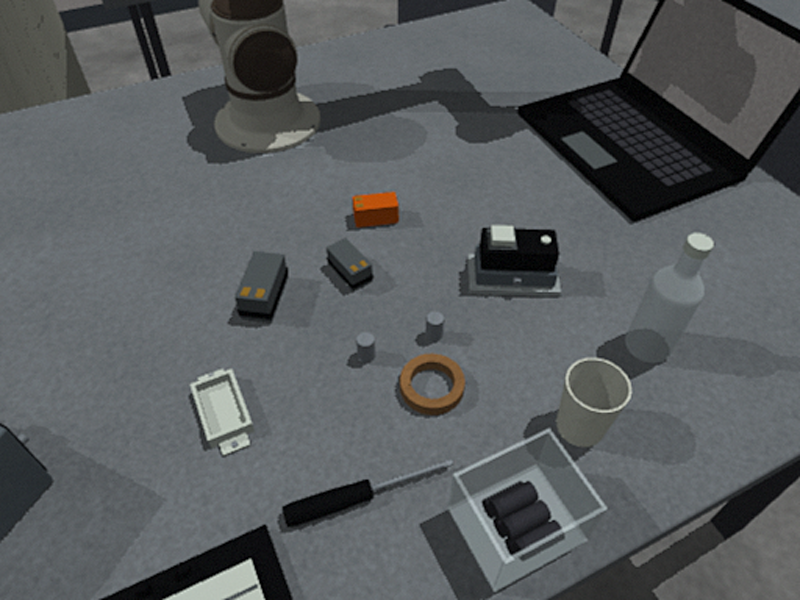

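View pics/top0.png

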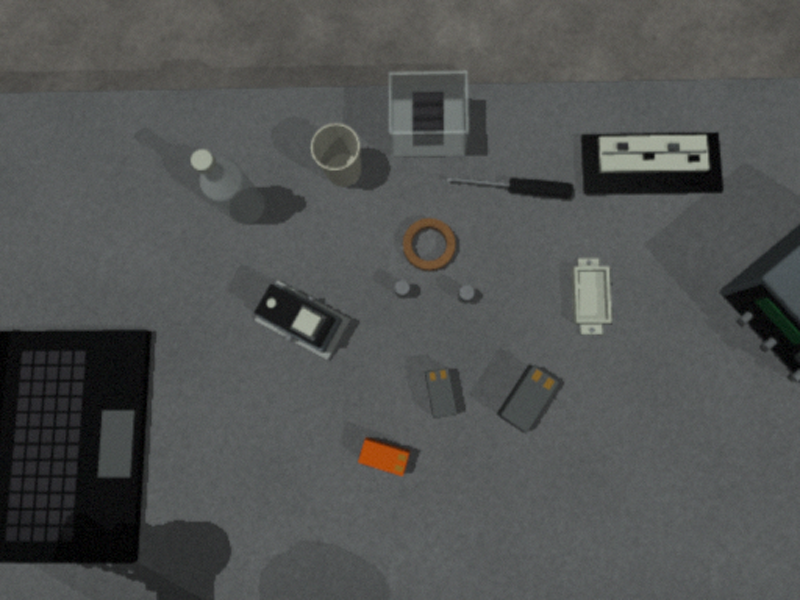

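Candidates in the top view (800x600 px): small grey block (441,393), large grey block (531,398) and orange block (385,457). Orange is excluded, and (441,393) is the smaller grey, so it is the pack. I'll confirm this with a crop and measure.

```bash
cat > h.py <<'E'
import numpy as np,cv2,pickle
def ray(c,uv,z):
    K=c["mtx"];T=c["T"];uv=np.atleast_2d(uv).astype(float)
    d=np.c_[(uv[:,0]-K[0,2])/K[0,0],-(uv[:,1]-K[1,2])/K[1,1],-np.ones(len(uv))]@T[:3,:3].T
    o=T[:3,3];return o+d*((z-o[2])/d[:,2])[:,None]
def pts(c):
    h,w=c["depth"].shape;v,u=np.mgrid[:h,:w];K=c["mtx"];D=c["depth"]
    P=np.stack([(u-K[0,2])/K[0,0]*D,-(v-K[1,2])/K[1,1]*D,-D],-1)
    return P@c["T"][:3,:3].T+c["T"][:3,3]
E
python3 - <<'E'
from h import *
d=pickle.load(open("d0.pkl","rb"))
t=d["top"];I=t["pixels"]
def crop(c,u0,v0,u1,v1,f): return cv2.resize(c["pixels"][v0:v1,u0:u1,::-1],None,fx=f,fy=f,interpolation=cv2.INTER_CUBIC)
a=crop(t,160,160,400,310,3);cv2.imwrite("pics/c1.png",cv2.convertScaleAbs(a,alpha=1.6))
P=pts(t)
for n,(u0,v0,u1,v1) in dict(small=(270,230,302,272),big=(312,225,365,282),tray=(360,160,398,218),tower=(155,172,230,235)).items():
    q=P[v0:v1,u0:u1]; z=q[...,2]
    print(n,np.percentile(z,[1,10,50,90,95,99]).round(4))
# height slices
def blob(name,box,zlo,zhi,zp):
    u0,v0,u1,v1=box;m=np.zeros(I.shape[:2],np.uint8)
    z=P[v0:v1,u0:u1,2];m[v0:v1,u0:u1]=((z>zlo)&(z<zhi))
    v,u=np.nonzero(m);W=ray(t,np.c_[u,v],zp)[:,:2]
    (c,s,an)=cv2.minAreaRect((W*1000).astype(np.float32));print(name,len(u),np.round(c,1),np.round(s,1),round(an,1),"zmed",np.median(P[...,2][m>0]).round(4))
blob("small",(270,230,302,272),.03,.06,.038)
blob("big",(312,225,365,282),.03,.08,.045)
blob("tray",(360,160,398,218),.012,.04,.02)
blob("tower",(155,172,230,235),.047,.12,.07)
E
```

```text
small [-0.0032 -0.0015  0.0014  0.0394  0.0401  0.0416]
big [-0.0034 -0.0014  0.0013  0.0497  0.0507  0.0522]
tray [-0.003  -0.001   0.003   0.0184  0.0206  0.0229]
tower [-0.0029 -0.001   0.0019  0.0787  0.0821  0.0929]
small 463 [435.7 -14.6] [69.7 36. ] 10.0 zmed 0.0384
big 846 [ 426.8 -144.1] [48.6 90.6] 55.5 zmed 0.0491
tray 300 [ 590.7 -251.3] [55.2 99.4] 87.4 zmed 0.0198
tower 1040 [549. 201.] [112.3  50.2] 61.6 zmed 0.0783
```

View pics/c1.png

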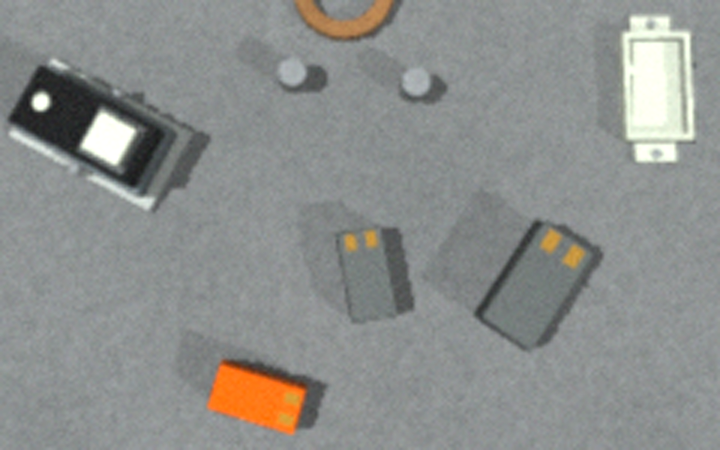

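The enlarged crop shows the small grey block with brass pads at crop px (367,275), measuring 69.7x36 mm and 38 mm high. That matches the pack. The big one measures 90x49x49, so it is the look-alike. Next I'll refine the tray and key and cross-check in both views.

```bash
python3 - <<'E'
from h import *
d=pickle.load(open("d0.pkl","rb"))
t=d["top"];s=d["scene"]
f=lambda a:np.round(a,1)
def whitemask(c,box,th):
    u0,v0,u1,v1=box;m=np.zeros(c["pixels"].shape[:2],np.uint8);m[v0:v1,u0:u1]=(c["pixels"][v0:v1,u0:u1].min(2)>th);return m
print([t["pixels"][v,u].tolist() for u,v in [(379,190),(370,190),(197,206),(174,194),(377,168),(376,211)]])
Pt,Ps=pts(t),pts(s)
# tray: points near rim height, both cams
for n,c,P,box in (("top",t,Pt,(360,160,398,218)),("scene",s,Ps,(115,230,170,295))):
    m=whitemask(c,box,70)&(P[...,2]>.0145)&(P[...,2]<.026)
    v,u=np.nonzero(m);W=(ray(c,np.c_[u,v],.02)[:,:2]*1000).astype(np.float32)
    r=cv2.minAreaRect(W);print("tray",n,len(u),f(r[0]),f(r[1]),f(r[2]))
    m=whitemask(c,box,70);v,u=np.nonzero(m);W=(ray(c,np.c_[u,v],.01)[:,:2]*1000).astype(np.float32)
    r=cv2.minAreaRect(W);print("  whole incl ears@10mm",f(r[0]),f(r[1]),f(r[2]))
# key
for n,c,P,box in (("top",t,Pt,(185,190,218,222)),("scene",s,Ps,(305,138,335,165))):
    m=whitemask(c,box,90);v,u=np.nonzero(m);z=P[v,u,2];print("key z",n,len(u),np.percentile(z,[5,25,50,75,95]).round(4))
    zt=np.median(z[z>.05]);k=z>zt-.004
    W=(ray(c,np.c_[u,v][k],zt)[:,:2]*1000).astype(np.float32)
    r=cv2.minAreaRect(W);print("key",n,f(r[0]),f(r[1]),f(r[2]),f(W.mean(0)))
# button
for n,c,P,box in (("top",t,Pt,(166,185,182,203)),("scene",s,Ps,(340,146,360,160))):
    m=whitemask(c,box,90);v,u=np.nonzero(m);z=np.median(P[v,u,2]);W=ray(c,np.c_[u,v],z)[:,:2]*1000;print("button",n,z,f(W.mean(0)))
# head dark
for n,c,P,box in (("top",t,Pt,(155,172,230,235)),("scene",s,Ps,(295,135,365,195))):
    u0,v0,u1,v1=box;m=np.zeros(P.shape[:2],bool);m[v0:v1,u0:u1]=1
    m&=(c["pixels"].max(2)<50)&(P[...,2]>.055)
    print("head",n,np.percentile(P[m][:,2],[10,50,90]).round(4))
# pack from scene
box=(205,150,245,190);u0,v0,u1,v1=box;m=np.zeros(Ps.shape[:2],bool);m[v0:v1,u0:u1]=1;m&=(Ps[...,2]>.033)&(Ps[...,2]<.044)
W=(Ps[m][:,:2]*1000).astype(np.float32);v,u=np.nonzero(m);W=(ray(s,np.c_[u,v],.038)[:,:2]*1000).astype(np.float32)
r=cv2.minAreaRect(W);print("pack scene",f(r[0]),f(r[1]),f(r[2]))
E
```

```text
[[161, 168, 152], [130, 136, 125], [164, 168, 156], [163, 171, 156], [105, 109, 107], [149, 155, 141]]
tray top 274 [ 584.9 -251.2] [55.4 85.9] 89.5
  whole incl ears@10mm [ 586.9 -254.4] [ 90.7 144.5] 87.6
tray scene 372 [ 588.  -250.6] [53.9 92.1] 89.4
  whole incl ears@10mm [ 583.6 -253.2] [110.4 160. ] 71.8
key z top 246 [0.0111 0.0892 0.0909 0.0922 0.0939]
key top [537.  179.1] [31.8 31.7] 61.0 [537.  179.1]
key z scene 395 [-0.0019 -0.0005  0.0009  0.0903  0.092 ]
key scene [532.5 187.9] [35.9 67.2] 45.1 [540.4 179.7]
button top 0.08190610107251384 [567.  233.4]
button scene 0.0008282735477060932 [505.1 309.1]
head top [0.075  0.0776 0.0797]
head scene [0.0605 0.0759 0.0782]
pack scene [440.9 -14.5] [73.  38.4] 10.8
```

```bash
python3 - <<'E'
from workcell import env
import numpy as np
from scipy.spatial.transform import Rotation as R
s=env.sense();M=R.from_rotvec(s["eef_rot"]).as_matrix();print(M.round(3));print("jaw yaw",np.degrees(np.arctan2(M[1,2],M[0,2])))
E
```

```text
[[-0.001  0.953 -0.304]
 [-0.002 -0.304 -0.953]
 [-1.     0.     0.002]]
jaw yaw -107.70213124206354
```

>>> jog_arm(series=[{"dx": 15, "dy": -37, "wz": 2.3, "hand": -1}, {"dx": 15, "dy": -37, "wz": 2.3, "hand": -1}, {"dx": 15, "dy": -37, "wz": 2.3, "hand": -1}, {"dx": 15, "dy": -37, "wz": 2.3, "hand": -1}, {"dx": 15, "dy": -37, "wz": 2.3, "hand": -1}, {"dx": 15, "dy": -37, "wz": 2.3, "hand": -1}, {"dx": 15, "dy": -37, "wz": 2.3, "hand": -1}, {"dx": 15, "dy": -37, "wz": 2.3, "hand": -1}, {"dx": 15, "dy": -37, "wz": 2.3, "hand": -1}, {"dx": 15, "dy": -37, "wz": 2.3, "hand": -1}, {"dx": 15, "dy": -37, "wz": 2.3, "hand": -1}, {"dx": 15, "dy": -37, "wz": 2.3, "hand": -1}])

```text
$.series[0]: bad value
```

>>> jog_arm(series=[{"dx": 15, "dy": -37, "dz": 0, "wx": 0, "wy": 0, "wz": 2.3, "hand": -1}, {"dx": 15, "dy": -37, "dz": 0, "wx": 0, "wy": 0, "wz": 2.3, "hand": -1}, {"dx": 15, "dy": -37, "dz": 0, "wx": 0, "wy": 0, "wz": 2.3, "hand": -1}, {"dx": 15, "dy": -37, "dz": 0, "wx": 0, "wy": 0, "wz": 2.3, "hand": -1}, {"dx": 15, "dy": -37, "dz": 0, "wx": 0, "wy": 0, "wz": 2.3, "hand": -1}, {"dx": 15, "dy": -37, "dz": 0, "wx": 0, "wy": 0, "wz": 2.3, "hand": -1}, {"dx": 15, "dy": -37, "dz": 0, "wx": 0, "wy": 0, "wz": 2.3, "hand": -1}, {"dx": 15, "dy": -37, "dz": 0, "wx": 0, "wy": 0, "wz": 2.3, "hand": -1}, {"dx": 15, "dy": -37, "dz": 0, "wx": 0, "wy": 0, "wz": 2.3, "hand": -1}, {"dx": 15, "dy": -37, "dz": 0, "wx": 0, "wy": 0, "wz": 2.3, "hand": -1}, {"dx": 15, "dy": -37, "dz": 0, "wx": 0, "wy": 0, "wz": 2.3, "hand": -1}, {"dx": 15, "dy": -37, "dz": 0, "wx": 0, "wy": 0, "wz": 2.3, "hand": -1}])

```text
t: 1.1
position: [0.3673, 0.1359, 0.2138]
eef_rot: [1.046, 1.294, -1.059]
force: [0.8, -0.2, -0.9]
grip_width: 0.087
```

>>> jog_arm(series=[{"dx": 14, "dy": -30, "dz": 0, "wx": 0, "wy": 0, "wz": 0, "hand": -1}, {"dx": 14, "dy": -30, "dz": 0, "wx": 0, "wy": 0, "wz": 0, "hand": -1}, {"dx": 14, "dy": -30, "dz": -10, "wx": 0, "wy": 0, "wz": 0, "hand": -1}, {"dx": 14, "dy": -30, "dz": -10, "wx": 0, "wy": 0, "wz": 0, "hand": -1}, {"dx": 13, "dy": -25, "dz": -10, "wx": 0, "wy": 0, "wz": 0, "hand": -1}, {"dx": 0, "dy": 0, "dz": 0, "wx": 0, "wy": 0, "wz": 0, "hand": -1}])

```text
t: 1.6
position: [0.4376, -0.0226, 0.183]
eef_rot: [1.052, 1.292, -1.06]
force: [-0.4, -0.2, -1.0]
grip_width: 0.087
```

```bash
cat > st.py <<'E'
from workcell import env
import numpy as np
from scipy.spatial.transform import Rotation as R
def st():
    s=env.sense();M=R.from_rotvec(s["eef_rot"]).as_matrix()
    print("t",round(float(s["t"]),2),"pos",(s["position"]*1000).round(1),"jawyaw",np.degrees(np.arctan2(M[1,2],M[0,2])).round(2),"toolx",M[:,0].round(4),"F",np.round(s["force"],2),"w",round(float(s["grip_width"])*1000,1))
    return s,M
E
python3 - <<'E'
from st import *;from h import *
s,M=st()
c=env.camera("wrist");pickle.dump(c,open("w1.pkl","wb"))
cv2.imwrite("pics/w1.png",c["pixels"][:,:,::-1]);P=pts(c)
m=(P[...,2]>.033)&(P[...,2]<.045)&(abs(P[...,0]-.436)<.06)&(abs(P[...,1]+.015)<.06)
v,u=np.nonzero(m);W=(ray(c,np.c_[u,v],.038)[:,:2]*1000).astype(np.float32);r=cv2.minAreaRect(W);print(r,len(u),(u.min(),u.max(),v.min(),v.max()))
E
```

```text
t 1.6 pos [437.6 -22.6 183. ] jawyaw -78.27 toolx [ 0.0023 -0.0086 -1.    ] F [-0.44 -0.18 -0.97] w 87.0
((435.2976989746094, -16.08679962158203), (69.91201782226562, 35.4410285949707), 10.479087829589844) 2470 (np.int64(226), np.int64(262), np.int64(149), np.int64(217))
```

View pics/w1.png

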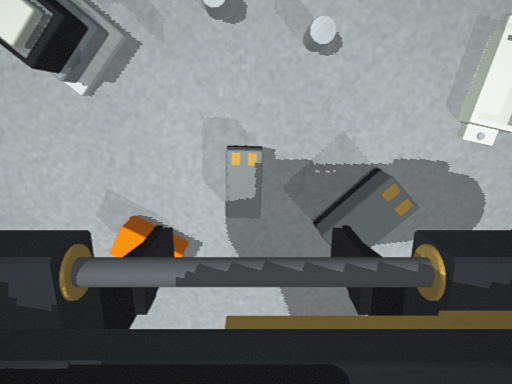

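Wrist view: pack upright at px (244,183), fully visible; the fingers clear the orange and big blocks.

>>> jog_arm(series=[{"dx": -2, "dy": 6.5, "dz": 0, "wx": 0.5, "wy": 0.1, "wz": -1.2, "hand": -0.4}, {"dx": 0, "dy": 0, "dz": -30, "wx": 0, "wy": 0, "wz": 0, "hand": -0.4}, {"dx": 0, "dy": 0, "dz": -30, "wx": 0, "wy": 0, "wz": 0, "hand": -0.4}, {"dx": 0, "dy": 0, "dz": -30, "wx": 0, "wy": 0, "wz": 0, "hand": -0.4}, {"dx": 0, "dy": 0, "dz": -20, "wx": 0, "wy": 0, "wz": 0, "hand": -0.4}, {"dx": 0, "dy": 0, "dz": 0, "wx": 0, "wy": 0, "wz": 0, "hand": -0.4}])

```text
t: 2.15
position: [0.4361, -0.0084, 0.0745]
eef_rot: [1.083, 1.285, -1.061]
force: [-0.7, 0.3, 0.1]
grip_width: 0.0625
```

```bash
python3 -c "
from st import *;st()"
```

```text
t 2.15 pos [436.1  -8.4  74.5] jawyaw -79.49 toolx [ 0.0126  0.0068 -0.9999] F [-0.65  0.33  0.1 ] w 62.5
```

>>> jog_arm(series=[{"dx": -1, "dy": -7.7, "dz": -5, "wx": -0.4, "wy": 0.7, "wz": 0, "hand": -0.4}, {"dx": 0, "dy": 0, "dz": 0, "wx": 0, "wy": 0, "wz": 0, "hand": -0.4}, {"dx": 0, "dy": 0, "dz": 0, "wx": 0, "wy": 0, "wz": 0, "hand": -0.4}])

```text
t: 2.4
position: [0.4359, -0.0136, 0.0715]
eef_rot: [1.07, 1.291, -1.068]
force: [0.8, 0.6, -0.3]
grip_width: 0.0607
```

```bash
python3 -c "
from st import *;st()"
```

```text
t 2.4 pos [435.9 -13.6  71.5] jawyaw -79.22 toolx [ 1.7e-03 -1.0e-04 -1.0e+00] F [ 0.82  0.56 -0.29] w 60.7
```

>>> jog_arm(series=[{"dx": -0.5, "dy": -3, "dz": -15, "wx": 0, "wy": 0, "wz": 0, "hand": -0.4}, {"dx": 0, "dy": 0, "dz": -15, "wx": 0, "wy": 0, "wz": 0, "hand": -0.4}, {"dx": 0, "dy": 0, "dz": -10, "wx": 0, "wy": 0, "wz": 0, "hand": -0.4}, {"dx": 0, "dy": 0, "dz": -5, "wx": 0, "wy": 0, "wz": 0, "hand": -0.4}, {"dx": 0, "dy": 0, "dz": 0, "wx": 0, "wy": 0, "wz": 0, "hand": -0.4}])

```text
t: 2.82
position: [0.4422, -0.0139, 0.0324]
eef_rot: [1.081, 1.281, -1.052]
force: [-0.6, -0.2, 0.4]
grip_width: 0.0607
```

```bash
python3 -c "
from st import *;st()"
```

```text
t 2.82 pos [442.2 -13.9  32.4] jawyaw -79.14 toolx [ 0.0201  0.0055 -0.9998] F [-0.59 -0.24  0.43] w 60.7
```

>>> jog_arm(series=[{"dx": -7, "dy": -2.5, "dz": -8, "wx": -0.3, "wy": 1.2, "wz": -0.3, "hand": -0.4}, {"dx": 0, "dy": 0, "dz": -5, "wx": 0, "wy": 0, "wz": 0, "hand": -0.4}, {"dx": 0, "dy": 0, "dz": 0, "wx": 0, "wy": 0, "wz": 0, "hand": -0.4}, {"dx": 0, "dy": 0, "dz": 0, "wx": 0, "wy": 0, "wz": 0, "hand": -0.4}])

```text
t: 3.15
position: [0.4368, -0.0158, 0.021]
eef_rot: [1.075, 1.289, -1.07]
force: [-0.7, -0.9, 0.9]
grip_width: 0.0607
```

```bash
python3 -c "
from st import *;st()"
```

```text
t 3.15 pos [436.8 -15.8  21. ] jawyaw -79.45 toolx [ 0.0029  0.0014 -1.    ] F [-0.74 -0.95  0.94] w 60.7
```

Positioned. Close.

>>> jog_arm(series=[{"dx": -1, "dy": 0, "dz": -1, "wx": 0, "wy": 0.1, "wz": 0, "hand": 1}, {"dx": 0, "dy": 0, "dz": 0, "wx": 0, "wy": 0, "wz": 0, "hand": 1}, {"dx": 0, "dy": 0, "dz": 0, "wx": 0, "wy": 0, "wz": 0, "hand": 1}, {"dx": 0, "dy": 0, "dz": 0, "wx": 0, "wy": 0, "wz": 0, "hand": 1}, {"dx": 0, "dy": 0, "dz": 0, "wx": 0, "wy": 0, "wz": 0, "hand": 1}, {"dx": 0, "dy": 0, "dz": 0, "wx": 0, "wy": 0, "wz": 0, "hand": 1}])

```text
t: 3.65
position: [0.4364, -0.0156, 0.0207]
eef_rot: [1.075, 1.29, -1.069]
force: [-0.5, -0.1, -1.9]
grip_width: 0.0358
```

```bash
python3 -c "
from st import *;st()"
```

```text
t 3.65 pos [436.4 -15.6  20.7] jawyaw -79.44 toolx [ 0.0029  0.002  -1.    ] F [-0.48 -0.13 -1.87] w 35.8
```

>>> jog_arm(series=[{"dx": 0, "dy": 0, "dz": 20, "wx": 0, "wy": 0, "wz": 0, "hand": 1}, {"dx": 0, "dy": 0, "dz": 30, "wx": 0, "wy": 0, "wz": 0, "hand": 1}, {"dx": 0, "dy": 0, "dz": 30, "wx": 0, "wy": 0, "wz": 0, "hand": 1}, {"dx": 0, "dy": 0, "dz": 30, "wx": 0, "wy": 0, "wz": 0, "hand": 1}, {"dx": 15, "dy": -23, "dz": 0, "wx": 0, "wy": 0, "wz": -1.5, "hand": 1}, {"dx": 15, "dy": -23, "dz": 0, "wx": 0, "wy": 0, "wz": -1.5, "hand": 1}, {"dx": 15, "dy": -23, "dz": 0, "wx": 0, "wy": 0, "wz": -1.5, "hand": 1}, {"dx": 15, "dy": -23, "dz": 0, "wx": 0, "wy": 0, "wz": -1.5, "hand": 1}, {"dx": 15, "dy": -23, "dz": 0, "wx": 0, "wy": 0, "wz": -1.5, "hand": 1}, {"dx": 15, "dy": -23, "dz": 0, "wx": 0, "wy": 0, "wz": -1.5, "hand": 1}, {"dx": 0, "dy": 0, "dz": 0, "wx": 0, "wy": 0, "wz": 0, "hand": 1}, {"dx": 0, "dy": 0, "dz": 0, "wx": 0, "wy": 0, "wz": 0, "hand": 1}])

```text
t: 4.65
position: [0.5236, -0.1606, 0.1335]
eef_rot: [1.193, 1.225, -1.196]
force: [0.9, 0.1, -1.4]
grip_width: 0.0359
```

```bash
python3 - <<'E'
from st import *;from h import *
s,M=st()
c=env.camera("wrist");pickle.dump(c,open("w2.pkl","wb"))
cv2.imwrite("pics/w2.png",c["pixels"][:,:,::-1])
E
```

```text
t 4.65 pos [ 523.6 -160.6  133.5] jawyaw -88.8 toolx [-0.005   0.0027 -1.    ] F [ 0.85  0.06 -1.35] w 35.9
```

View pics/w2.png

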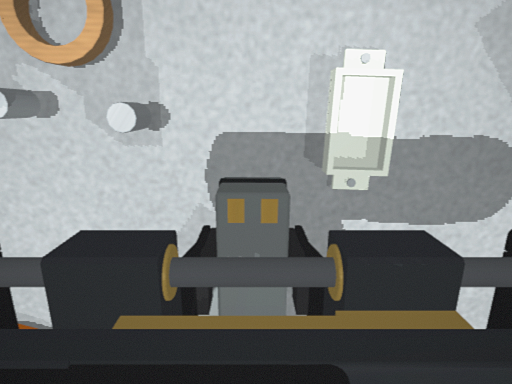

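The pack is held level at (252,240). The tray is fully in view at (364,120), with its ears at (365,58) and (350,183). Measuring its rim, and the pack's pose in the hand.

```bash
python3 - <<'E'
from h import *
c=pickle.load(open("w2.pkl","rb"));P=pts(c);I=c["pixels"]
m=(P[...,2]>.013)&(P[...,2]<.027)&(abs(P[...,0]-.59)<.06)&(abs(P[...,1]+.25)<.05)
m=cv2.morphologyEx(m.astype(np.uint8),cv2.MORPH_OPEN,np.ones((2,2)))
v,u=np.nonzero(m);W=(ray(c,np.c_[u,v],.02)[:,:2]*1000).astype(np.float32);print("rim",cv2.minAreaRect(W),len(u),(u.min(),u.max(),v.min(),v.max()), np.median(P[m>0][:,2]))
# inner floor
m2=(abs(P[...,2]-.006)<.003)&(abs(P[...,0]-.588)<.05)&(abs(P[...,1]+.25)<.03)&(I.min(2)>90)
v,u=np.nonzero(m2);W=P[m2][:,:2]*1000;print("floor",len(u),np.percentile(W,[3,97],axis=0).round(1))
# pack top in hand (visible part)
for u,v in [(236,200),(252,200),(268,200),(252,186),(225,215),(280,215)]: print((u,v),(P[v,u]*1000).round(1))
o=cv2.resize(I[30:210,290:440,::-1],None,fx=4,fy=4);mm=cv2.resize(m[30:210,290:440],None,fx=4,fy=4,interpolation=0)
o[mm>0]=o[mm>0]*.6+np.array([0,0,100]);cv2.imwrite("pics/tr.png",o[:600])
E
```

```text
rim ((582.9939575195312, -253.49574279785156), (55.984676361083984, 88.32351684570312), 89.58761596679688) 2565 (np.int64(326), np.int64(403), np.int64(69), np.int64(176)) 0.020270936933284578
floor 4795 [[ 547.2 -274.8]
 [ 635.1 -226.6]]
(236, 200) [ 553.1 -152.6  151.1]
(252, 200) [ 553.2 -160.2  150.7]
(268, 200) [ 553.6 -167.7  151.7]
(252, 186) [ 556.8 -160.1  137.7]
(225, 215) [ 545.  -147.2  149.8]
(280, 215) [ 546.6 -173.6  152.8]
```

View pics/tr.png

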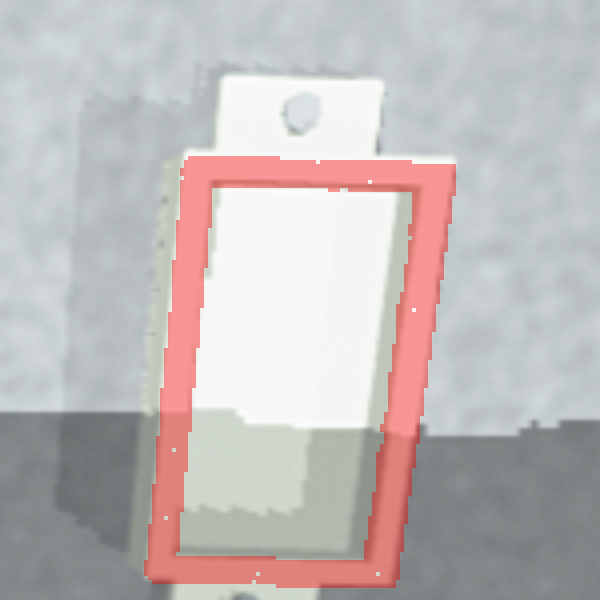

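```bash
python3 - <<'E'
from h import *
c=pickle.load(open("w2.pkl","rb"));d=pickle.load(open("d0.pkl","rb"))
def quad(c,th,box):
    P=pts(c);m=((P[...,2]>.014)&(P[...,2]<.026)&(abs(P[...,0]-.588)<.058)&(abs(P[...,1]+.25)<.045)&(c["pixels"].min(2)>th)).astype(np.uint8)
    cs,_=cv2.findContours(m,cv2.RETR_EXTERNAL,cv2.CHAIN_APPROX_NONE)
    k=max(cs,key=cv2.contourArea);h=cv2.convexHull(k)
    q=cv2.approxPolyN(h,4,ensure_convex=True).reshape(-1,2).astype(float)
    W=ray(c,q,.02)[:,:2]*1000
    print(q.round(0).tolist(),W.round(1).tolist(),"ctr",W.mean(0).round(1))
    for i in range(4):
        e=W[(i+1)%4]-W[i];print("  edge",np.linalg.norm(e).round(1),(np.degrees(np.arctan2(e[1],e[0]))%180).round(1))
quad(c,60,0);quad(d["top"],70,0);quad(d["scene"],70,0)
E
```

```text
[[403.0, 69.0], [388.0, 176.0], [324.0, 174.0], [335.0, 67.0]] [[627.9, -280.7], [539.4, -280.5], [540.0, -223.8], [628.3, -225.5]] ctr [ 583.9 -252.6]
  edge 88.6 179.9
  edge 56.8 89.4
  edge 88.4 178.9
  edge 55.2 89.6
[[390.0, 171.0], [390.0, 206.0], [367.0, 206.0], [367.0, 171.0]] [[627.6, -281.0], [541.9, -276.4], [542.2, -221.5], [628.1, -225.4]] ctr [ 585.  -251.1]
  edge 85.8 176.9
  edge 54.8 89.6
  edge 86.0 177.4
  edge 55.6 89.5
[[162.0, 273.0], [133.0, 284.0], [122.0, 246.0], [148.0, 236.0]] [[635.5, -224.2], [633.8, -279.0], [542.9, -276.7], [542.4, -223.9]] ctr [ 588.6 -251. ]
  edge 54.9 88.3
  edge 90.9 178.5
  edge 52.8 90.6
  edge 93.1 179.8
```

>>> jog_arm(series=[{"dx": 12, "dy": -18, "dz": 0, "wx": 0, "wy": 0, "wz": -0.4, "hand": 1}, {"dx": 12, "dy": -18, "dz": 0, "wx": 0, "wy": 0, "wz": -0.4, "hand": 1}, {"dx": 12, "dy": -18, "dz": 0, "wx": 0, "wy": 0, "wz": -0.4, "hand": 1}, {"dx": 12, "dy": -18, "dz": 0, "wx": 0, "wy": 0, "wz": -0.4, "hand": 1}, {"dx": 12, "dy": -18, "dz": 0, "wx": 0, "wy": 0, "wz": -0.4, "hand": 1}, {"dx": 0, "dy": 0, "dz": 0, "wx": 0, "wy": 0, "wz": 0, "hand": 1}, {"dx": 0, "dy": 0, "dz": 0, "wx": 0, "wy": 0, "wz": 0, "hand": 1}])

```text
t: 5.28
position: [0.5801, -0.2461, 0.1311]
eef_rot: [1.212, 1.222, -1.22]
force: [-0.2, 0.4, -1.6]
grip_width: 0.036
```

```bash
python3 -c "
from st import *;st()"
```

```text
t 5.28 pos [ 580.1 -246.1  131.1] jawyaw -90.31 toolx [-0.0136  0.0067 -0.9999] F [-0.18  0.44 -1.62] w 36.0
```

>>> jog_arm(series=[{"dx": 5.5, "dy": -6.5, "dz": -10, "wx": -0.4, "wy": -0.8, "wz": -0.5, "hand": 1}, {"dx": 0, "dy": 0, "dz": -20, "wx": 0, "wy": 0, "wz": 0, "hand": 1}, {"dx": 0, "dy": 0, "dz": -20, "wx": 0, "wy": 0, "wz": 0, "hand": 1}, {"dx": 0, "dy": 0, "dz": -10, "wx": 0, "wy": 0, "wz": 0, "hand": 1}, {"dx": 0, "dy": 0, "dz": 0, "wx": 0, "wy": 0, "wz": 0, "hand": 1}, {"dx": 0, "dy": 0, "dz": 0, "wx": 0, "wy": 0, "wz": 0, "hand": 1}])

```text
t: 5.78
position: [0.5827, -0.2458, 0.0704]
eef_rot: [1.215, 1.207, -1.214]
force: [0.0, -0.5, -2.0]
grip_width: 0.0357
```

```bash
python3 -c "
from st import *;st()"
```

```text
t 5.78 pos [ 582.7 -245.8   70.4] jawyaw -90.4 toolx [-5.e-04  8.e-04 -1.e+00] F [ 0.03 -0.52 -1.98] w 35.7
```

>>> jog_arm(series=[{"dx": 3, "dy": -7, "dz": -8, "wx": 0, "wy": 0, "wz": -0.4, "hand": 1}, {"dx": 0, "dy": 0, "dz": -5, "wx": 0, "wy": 0, "wz": 0, "hand": 1}, {"dx": 0, "dy": 0, "dz": 0, "wx": 0, "wy": 0, "wz": 0, "hand": 1}, {"dx": 0, "dy": 0, "dz": 0, "wx": 0, "wy": 0, "wz": 0, "hand": 1}])

```text
t: 6.12
position: [0.5876, -0.2528, 0.0594]
eef_rot: [1.22, 1.2, -1.216]
force: [0.5, 0.1, -1.6]
grip_width: 0.0356
```

```bash
python3 - <<'E'
from st import *;from h import *
s,M=st()
a=[]
for n in ["wrist","scene"]:
    c=env.camera(n);I=c["pixels"][:,:,::-1];
    if n=="scene": I=cv2.resize(I[210:310,80:213],(512,384),interpolation=cv2.INTER_CUBIC)
    a.append(I);pickle.dump(c,open(n+"3.pkl","wb"))
cv2.imwrite("pics/p3.png",cv2.resize(np.hstack(a),(800,300)))
E
```

```text
t 6.12 pos [ 587.6 -252.8   59.4] jawyaw -90.72 toolx [ 4.1e-03 -5.0e-04 -1.0e+00] F [ 0.5   0.07 -1.65] w 35.6
```

View pics/p3.png

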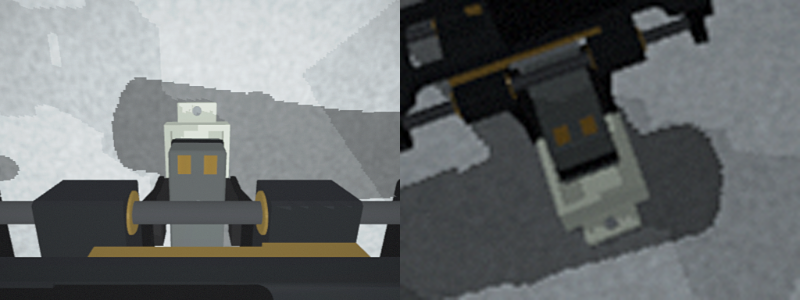

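The pack hangs over the tray in both views, with the tray's far ear at (197,110) on the left and (612,222) on the right. Measuring pack vs rim from the wrist.

```bash
python3 - <<'E'
from h import *
c=pickle.load(open("wrist3.pkl","rb"));P=pts(c);v,u=np.mgrid[:384,:512]
m=(P[...,2]>.015)&(P[...,2]<.025)&(abs(P[...,0]-.588)<.06)&(abs(P[...,1]+.25)<.045)
W=P[m]*1000;print("rim x max",np.percentile(W[:,0],[98,99.5]).round(1))
for lo,hi in ((615,622),(600,612)):
    k=(W[:,0]>lo)&(W[:,0]<hi);print("rim y",lo,np.percentile(W[k,1],[1,5,50,95,99]).round(1),k.sum())
for a,b in ((.068,.090),(.04,.062)):
    m=(P[...,2]>a)&(P[...,2]<b)&(abs(P[...,0]-.6)<.04)&(abs(P[...,1]+.252)<.03)&(v<230)
    W=P[m]*1000;print("pack",a,np.percentile(W,[1,50,99],axis=0).round(1).tolist())
E
```

```text
rim x max [627.9 628.1]
rim y 615 [-280.1 -279.8 -231.6 -227.  -226.7] 176
rim y 600 [-280.3 -280.1 -230.7 -226.7 -226.4] 180
pack 0.068 [[602.4, -271.0, 69.0], [612.9, -253.6, 77.2], [621.3, -236.1, 78.9]]
pack 0.04 [[596.3, -277.6, 41.4], [621.1, -253.9, 54.3], [621.7, -229.1, 61.9]]
```

>>> jog_arm(series=[{"dx": -3, "dy": 0, "dz": -4, "wx": 0, "wy": 0.2, "wz": 0, "hand": 1}, {"dx": 0, "dy": 0, "dz": -6, "wx": 0, "wy": 0, "wz": 0, "hand": 1}, {"dx": 0, "dy": 0, "dz": 0, "wx": 0, "wy": 0, "wz": 0, "hand": 1}, {"dx": 0, "dy": 0, "dz": 0, "wx": 0, "wy": 0, "wz": 0, "hand": 1}])

```text
t: 6.55
position: [0.5846, -0.253, 0.0495]
eef_rot: [1.219, 1.201, -1.217]
force: [0.2, -0.5, -1.5]
grip_width: 0.0356
```

```bash
python3 -c "
from st import *;st()"
```

```text
t 6.55 pos [ 584.6 -253.    49.5] jawyaw -90.74 toolx [ 2.e-03 -7.e-04 -1.e+00] F [ 0.2  -0.52 -1.46] w 35.6
```

>>> jog_arm(series=[{"dx": 0, "dy": 0, "dz": -5, "wx": 0, "wy": 0, "wz": 0, "hand": 1}, {"dx": 0, "dy": 0, "dz": -5, "wx": 0, "wy": 0, "wz": 0, "hand": 1}, {"dx": 0, "dy": 0, "dz": -5, "wx": 0, "wy": 0, "wz": 0, "hand": 1}, {"dx": 0, "dy": 0, "dz": -3, "wx": 0, "wy": 0, "wz": 0, "hand": 1}, {"dx": 0, "dy": 0, "dz": 0, "wx": 0, "wy": 0, "wz": 0, "hand": 1}, {"dx": 0, "dy": 0, "dz": 0, "wx": 0, "wy": 0, "wz": 0, "hand": 1}])

```text
t: 7.05
position: [0.5842, -0.2529, 0.0288]
eef_rot: [1.219, 1.202, -1.218]
force: [0.4, 0.1, -1.8]
grip_width: 0.0359
```

```bash
python3 -c "
from st import *;st()"
```

```text
t 7.05 pos [ 584.2 -252.9   28.8] jawyaw -90.74 toolx [ 9.e-04 -5.e-04 -1.e+00] F [ 0.35  0.07 -1.83] w 35.9
```

No contact yet, and it is inside the tray (pack bottom about 8 mm). Ease down onto the floor.

>>> jog_arm(series=[{"dx": 0, "dy": 0, "dz": -1, "wx": 0, "wy": 0, "wz": 0, "hand": 1}, {"dx": 0, "dy": 0, "dz": -1, "wx": 0, "wy": 0, "wz": 0, "hand": 1}, {"dx": 0, "dy": 0, "dz": 0, "wx": 0, "wy": 0, "wz": 0, "hand": 1}])

```text
t: 7.3
position: [0.5846, -0.253, 0.0269]
eef_rot: [1.219, 1.202, -1.218]
force: [-0.3, 0.2, -2.0]
grip_width: 0.0358
```

```bash
python3 -c "
from st import *;st()"
```

```text
t 7.3 pos [ 584.6 -253.    26.9] jawyaw -90.72 toolx [ 1.4e-03 -8.0e-04 -1.0e+00] F [-0.31  0.25 -1.97] w 35.8
```

>>> jog_arm(series=[{"dx": 0, "dy": 0, "dz": -0.8, "wx": 0, "wy": 0, "wz": 0, "hand": 1}, {"dx": 0, "dy": 0, "dz": -0.5, "wx": 0, "wy": 0, "wz": 0, "hand": 1}])

```text
t: 7.47
position: [0.5849, -0.2531, 0.0268]
eef_rot: [1.218, 1.201, -1.217]
force: [-1.4, 0.8, 1.8]
grip_width: 0.0358
```

```bash
python3 -c "
from st import *;st()"
```

```text
t 7.47 pos [ 584.9 -253.1   26.8] jawyaw -90.7 toolx [ 0.0022 -0.0012 -1.    ] F [-1.4   0.79  1.77] w 35.8
```

It has touched the floor (Fz rose by about 4 N at z=26.8). Release and rise.

>>> jog_arm(series=[{"dx": 0, "dy": 0, "dz": 0, "wx": 0, "wy": 0, "wz": 0, "hand": -0.3}, {"dx": 0, "dy": 0, "dz": 0, "wx": 0, "wy": 0, "wz": 0, "hand": -0.3}, {"dx": 0, "dy": 0, "dz": 0, "wx": 0, "wy": 0, "wz": 0, "hand": -0.3}, {"dx": 0, "dy": 0, "dz": 0, "wx": 0, "wy": 0, "wz": 0, "hand": -0.3}, {"dx": 0, "dy": 0, "dz": 0, "wx": 0, "wy": 0, "wz": 0, "hand": -0.3}, {"dx": 0, "dy": 0, "dz": 10, "wx": 0, "wy": 0, "wz": 0, "hand": -0.3}, {"dx": 0, "dy": 0, "dz": 20, "wx": 0, "wy": 0, "wz": 0, "hand": -0.3}, {"dx": 0, "dy": 0, "dz": 30, "wx": 0, "wy": 0, "wz": 0, "hand": -0.3}, {"dx": 0, "dy": 0, "dz": 30, "wx": 0, "wy": 0, "wz": 0, "hand": -0.3}, {"dx": 0, "dy": 0, "dz": 30, "wx": 0, "wy": 0, "wz": 0, "hand": -0.3}, {"dx": -30, "dy": 10, "dz": 20, "wx": 0, "wy": 0, "wz": 0, "hand": 1}, {"dx": -30, "dy": 20, "dz": 0, "wx": 0, "wy": 0, "wz": 0, "hand": 1}])

```text
t: 8.47
position: [0.5278, -0.2254, 0.1745]
eef_rot: [1.218, 1.195, -1.217]
force: [0.8, 0.4, 0.0]
grip_width: 0.0496
```

```bash
python3 - <<'E'
from st import *;from h import *
s,M=st()
a=[]
for n in ["wrist","top"]:
    c=env.camera(n);I=c["pixels"][:,:,::-1];P=pts(c)
    m=(P[...,2]>.036)&(P[...,2]<.052)&(abs(P[...,0]-.585)<.05)&(abs(P[...,1]+.253)<.03)
    Z=P[m]
    if len(Z)>50:
        A=np.c_[Z[:,:2]-Z[:,:2].mean(0),np.ones(len(Z))];print(n,len(Z),"plane",np.linalg.lstsq(A,Z[:,2],rcond=None)[0].round(4))
        v,u=np.nonzero(m);print(cv2.minAreaRect((ray(c,np.c_[u,v],.044)[:,:2]*1000).astype(np.float32)))
    if n=="top": I=cv2.resize(I[150:225,330:430],(512,384),interpolation=cv2.INTER_CUBIC)
    a.append(I)
cv2.imwrite("pics/p4.png",cv2.resize(np.hstack(a),(800,300)))
E
```

```text
t 8.47 pos [ 527.8 -225.4  174.5] jawyaw -90.74 toolx [ 0.0054 -0.005  -1.    ] F [0.79 0.43 0.04] w 49.6
wrist 3123 plane [ 0.0021 -0.0084  0.0445]
((583.3659057617188, -253.34963989257812), (36.02522659301758, 69.26146697998047), 88.93429565429688)
```

View pics/p4.png

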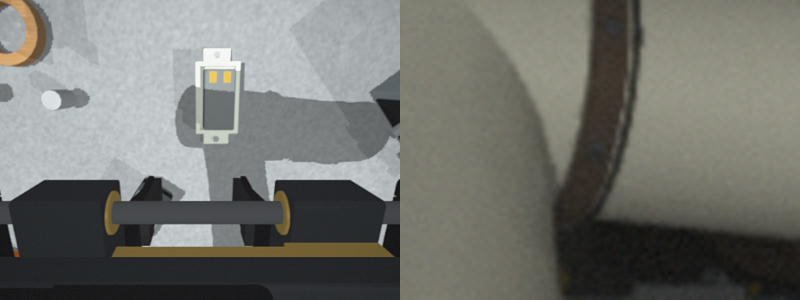

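The pack sits flat in the tray: its top plane is at 44.5 mm with under 0.5° tilt, centred at (583.4,-253.3), about 1 mm from the tray's centre. The top view is blocked by the arm. Next is the key, after checking clearance to the bottle.

```bash
python3 - <<'E'
from h import *
d=pickle.load(open("d0.pkl","rb"));t=d["top"]
print("bottle base/cap",(ray(t,[[157,131]],0)*1000).round(0),(ray(t,[[129,102]],.2)*1000).round(0))
print("cup rim",(ray(t,[[214,93]],.095)*1000).round(0))
E
```

```text
bottle base/cap [[742. 301.   0.]] [[740. 300. 200.]]
cup rim [[802. 141.  95.]]
```

>>> jog_arm(series=[{"dx": 0, "dy": 25, "dz": 0, "wx": 0, "wy": 0, "wz": -2.6, "hand": 1}, {"dx": 0, "dy": 36, "dz": 0, "wx": 0, "wy": 0, "wz": -2.6, "hand": 1}, {"dx": 0, "dy": 36, "dz": 0, "wx": 0, "wy": 0, "wz": -2.6, "hand": 1}, {"dx": 0, "dy": 36, "dz": 0, "wx": 0, "wy": 0, "wz": -2.6, "hand": 1}, {"dx": 0, "dy": 36, "dz": 0, "wx": 0, "wy": 0, "wz": -2.6, "hand": 1}, {"dx": 0, "dy": 36, "dz": 0, "wx": 0, "wy": 0, "wz": -2.6, "hand": 1}, {"dx": 0, "dy": 36, "dz": 0, "wx": 0, "wy": 0, "wz": -2.6, "hand": 1}, {"dx": 0, "dy": 36, "dz": 0, "wx": 0, "wy": 0, "wz": -2.6, "hand": 1}, {"dx": 0, "dy": 36, "dz": 0, "wx": 0, "wy": 0, "wz": -2.6, "hand": 1}, {"dx": 0, "dy": 25, "dz": 0, "wx": 0, "wy": 0, "wz": -2.6, "hand": 1}, {"dx": 0, "dy": 0, "dz": 0, "wx": 0, "wy": 0, "wz": 0, "hand": 1}, {"dx": 0, "dy": 0, "dz": 0, "wx": 0, "wy": 0, "wz": 0, "hand": 1}])

```text
t: 9.57
position: [0.5237, 0.1311, 0.1795]
eef_rot: [1.564, 0.93, -1.552]
force: [0.2, -0.7, 0.9]
grip_width: 0.0005
```

```bash
python3 - <<'E'
from st import *;from h import *
s,M=st()
c=env.camera("wrist");I=c["pixels"];P=pts(c);cv2.imwrite("pics/w5.png",I[:,:,::-1])
m=(P[...,2]>.085)&(P[...,2]<.1)&(I.min(2)>100)&(abs(P[...,0]-.537)<.04)&(abs(P[...,1]-.179)<.04)
v,u=np.nonzero(m);print(len(u))
if len(u):
    z=np.median(P[m][:,2]);print(z,cv2.minAreaRect((ray(c,np.c_[u,v],z)[:,:2]*1000).astype(np.float32)))
E
```

```text
t 9.57 pos [523.7 131.1 179.5] jawyaw -118.01 toolx [ 0.0089 -0.0017 -1.    ] F [ 0.22 -0.71  0.89] w 0.5
1433
0.0914321266140154 ((537.475830078125, 177.0657196044922), (32.26626205444336, 32.18502426147461), 62.02796936035156)
```

View pics/w5.png

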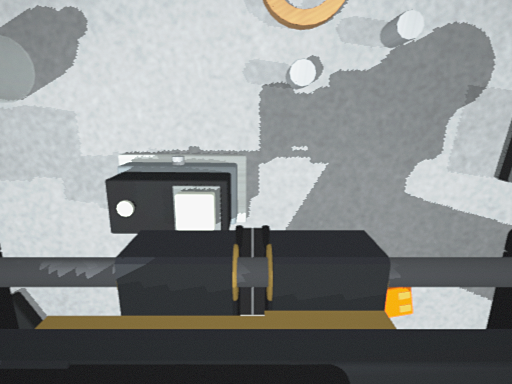

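Wrist view: square key at (195,210), button at (125,208). Key centre is about (537.3,178), top about 91 mm.

>>> jog_arm(series=[{"dx": 5, "dy": 17, "dz": 0, "wx": 0, "wy": 0.5, "wz": 0, "hand": 1}, {"dx": 5, "dy": 17, "dz": -10, "wx": 0, "wy": 0, "wz": 0, "hand": 1}, {"dx": 4, "dy": 14, "dz": -15, "wx": 0, "wy": 0, "wz": 0, "hand": 1}, {"dx": 0, "dy": 0, "dz": -15, "wx": 0, "wy": 0, "wz": 0, "hand": 1}, {"dx": 0, "dy": 0, "dz": -10, "wx": 0, "wy": 0, "wz": 0, "hand": 1}, {"dx": 0, "dy": 0, "dz": 0, "wx": 0, "wy": 0, "wz": 0, "hand": 1}, {"dx": 0, "dy": 0, "dz": 0, "wx": 0, "wy": 0, "wz": 0, "hand": 1}])

```text
t: 10.2
position: [0.5404, 0.1759, 0.1257]
eef_rot: [1.564, 0.93, -1.565]
force: [-0.8, 0.3, 0.6]
grip_width: 0.0005
```

```bash
python3 -c "
from st import *;st()"
```

```text
t 10.2 pos [540.4 175.9 125.7] jawyaw -118.45 toolx [ 5.0e-04 -1.9e-03 -1.0e+00] F [-0.81  0.26  0.63] w 0.5
```

>>> jog_arm(series=[{"dx": -3.5, "dy": 2.5, "dz": -10, "wx": 0.1, "wy": 0, "wz": 0, "hand": 1}, {"dx": 0, "dy": 0, "dz": -8, "wx": 0, "wy": 0, "wz": 0, "hand": 1}, {"dx": 0, "dy": 0, "dz": -5, "wx": 0, "wy": 0, "wz": 0, "hand": 1}, {"dx": 0, "dy": 0, "dz": 0, "wx": 0, "wy": 0, "wz": 0, "hand": 1}, {"dx": 0, "dy": 0, "dz": 0, "wx": 0, "wy": 0, "wz": 0, "hand": 1}])

```text
t: 10.62
position: [0.5387, 0.1767, 0.1029]
eef_rot: [1.569, 0.929, -1.564]
force: [0.7, 0.0, -0.1]
grip_width: 0.0004
```

```bash
python3 -c "
from st import *;st()"
```

```text
t 10.62 pos [538.7 176.7 102.9] jawyaw -118.61 toolx [ 3.1e-03  4.0e-04 -1.0e+00] F [ 0.73  0.04 -0.13] w 0.4
```

>>> jog_arm(series=[{"dx": -1.5, "dy": 1.3, "dz": -3, "wx": 0, "wy": 0.2, "wz": 0, "hand": 1}, {"dx": 0, "dy": 0, "dz": -3, "wx": 0, "wy": 0, "wz": 0, "hand": 1}, {"dx": 0, "dy": 0, "dz": -1, "wx": 0, "wy": 0, "wz": 0, "hand": 1}, {"dx": 0, "dy": 0, "dz": 0, "wx": 0, "wy": 0, "wz": 0, "hand": 1}])

```text
t: 10.95
position: [0.5381, 0.1783, 0.0968]
eef_rot: [1.569, 0.931, -1.565]
force: [0.8, 0.3, 0.1]
grip_width: 0.0003
```

```bash
python3 -c "
from st import *;st()"
```

```text
t 10.95 pos [538.1 178.3  96.8] jawyaw -118.62 toolx [ 0.0019  0.0018 -1.    ] F [0.8  0.28 0.05] w 0.3
```

>>> jog_arm(series=[{"dx": 0, "dy": 0, "dz": -1.5, "wx": 0, "wy": 0, "wz": 0, "hand": 1}, {"dx": 0, "dy": 0, "dz": -1, "wx": 0, "wy": 0, "wz": 0, "hand": 1}])

```text
t: 11.12
position: [0.5384, 0.1785, 0.0946]
eef_rot: [1.57, 0.931, -1.564]
force: [-0.6, -0.5, -0.2]
grip_width: 0.0008
```

>>> jog_arm(series=[{"dx": 0, "dy": 0, "dz": -1, "wx": 0, "wy": 0, "wz": 0, "hand": 1}])

```text
t: 11.2
position: [0.5385, 0.1786, 0.0936]
eef_rot: [1.57, 0.931, -1.563]
force: [0.4, 0.5, -0.6]
grip_width: 0.0009
```

>>> jog_arm(series=[{"dx": 0, "dy": 0, "dz": -1, "wx": 0, "wy": 0, "wz": 0, "hand": 1}])

```text
t: 11.28
position: [0.5385, 0.1786, 0.0926]
eef_rot: [1.57, 0.931, -1.563]
force: [-0.2, 0.2, 0.0]
grip_width: 0.0001
```

>>> jog_arm(series=[{"dx": 0, "dy": 0, "dz": -0.7, "wx": 0, "wy": 0, "wz": 0, "hand": 1}])

```text
t: 11.37
position: [0.5385, 0.1786, 0.0917]
eef_rot: [1.57, 0.931, -1.563]
force: [0.1, 0.1, -0.0]
grip_width: 0.0005
```

>>> jog_arm(series=[{"dx": 0, "dy": 0, "dz": -0.7, "wx": 0, "wy": 0, "wz": 0, "hand": 1}])

```text
t: 11.45
position: [0.5385, 0.1786, 0.0911]
eef_rot: [1.57, 0.931, -1.563]
force: [-0.9, 0.2, 3.7]
grip_width: 0.0003
```

>>> jog_arm(series=[{"dx": 0, "dy": 0, "dz": -0.7, "wx": 0, "wy": 0, "wz": 0, "hand": 1}])

```text
t: 11.53
position: [0.5385, 0.1786, 0.0909]
eef_rot: [1.57, 0.931, -1.563]
force: [-2.0, -0.5, 5.2]
grip_width: 0.001
```

Contact at about 91.4 mm. Press on in small steps.

>>> jog_arm(series=[{"dx": 0, "dy": 0, "dz": -0.8, "wx": 0, "wy": 0, "wz": 0, "hand": 1}])

```text
t: 11.62
position: [0.5386, 0.1786, 0.0908]
eef_rot: [1.57, 0.931, -1.562]
force: [-2.4, -1.0, 5.0]
grip_width: 0.0004
```

>>> jog_arm(series=[{"dx": 0, "dy": 0, "dz": -0.8, "wx": 0, "wy": 0, "wz": 0, "hand": 1}])

```text
t: 11.7
position: [0.5386, 0.1786, 0.0908]
eef_rot: [1.569, 0.931, -1.562]
force: [-2.6, -0.6, 5.8]
grip_width: 0.0004
```

>>> jog_arm(series=[{"dx": 0, "dy": 0, "dz": -1.1, "wx": 0, "wy": 0, "wz": 0, "hand": 1}])

```text
t: 11.78
position: [0.5386, 0.1786, 0.0907]
eef_rot: [1.569, 0.931, -1.562]
force: [-3.2, 0.2, 7.7]
grip_width: 0.0006
```

>>> jog_arm(series=[{"dx": 0, "dy": 0, "dz": -1.2, "wx": 0, "wy": 0, "wz": 0, "hand": 1}])

```text
t: 11.87
position: [0.5386, 0.1786, 0.0905]
eef_rot: [1.569, 0.931, -1.561]
force: [-3.1, 0.0, 6.7]
grip_width: 0.001
```

>>> jog_arm(series=[{"dx": 0, "dy": 0, "dz": -1.2, "wx": 0, "wy": 0, "wz": 0, "hand": 1}])

```text
t: 11.95
position: [0.5386, 0.1786, 0.0905]
eef_rot: [1.569, 0.931, -1.56]
force: [-3.2, -0.9, 7.2]
grip_width: 0.0008
```

>>> jog_arm(series=[{"dx": -0.2, "dy": 0, "dz": -1.4, "wx": 0, "wy": 0, "wz": 0, "hand": 1}])

```text
t: 12.03
position: [0.5386, 0.1786, 0.0904]
eef_rot: [1.569, 0.93, -1.559]
force: [-1.6, -0.2, 7.3]
grip_width: 0.0006
```

>>> jog_arm(series=[{"dx": -0.2, "dy": 0, "dz": -1.5, "wx": 0, "wy": 0, "wz": 0, "hand": 1}])

```text
t: 12.12
position: [0.5386, 0.1786, 0.0902]
eef_rot: [1.569, 0.93, -1.558]
force: [-2.7, -0.6, 7.4]
grip_width: 0.0005
```

>>> jog_arm(series=[{"dx": -0.2, "dy": 0, "dz": -1.5, "wx": 0, "wy": 0, "wz": 0, "hand": 1}])

```text
t: 12.2
position: [0.5386, 0.1786, 0.0901]
eef_rot: [1.569, 0.93, -1.557]
force: [-2.4, -1.1, 8.5]
grip_width: 0.0006
```

>>> jog_arm(series=[{"dx": -0.2, "dy": 0, "dz": -1.5, "wx": 0, "wy": 0, "wz": 0, "hand": 1}])

```text
t: 12.28
position: [0.5386, 0.1786, 0.0901]
eef_rot: [1.57, 0.93, -1.556]
force: [-4.0, -0.5, 8.0]
grip_width: 0.0006
```

>>> jog_arm(series=[{"dx": -0.2, "dy": 0, "dz": -1.5, "wx": 0, "wy": 0, "wz": 0, "hand": 1}])

```text
t: 12.37
position: [0.5386, 0.1786, 0.09]
eef_rot: [1.57, 0.93, -1.554]
force: [-2.6, -0.0, 8.1]
grip_width: 0.0006
```

```bash
python3 -c "
from st import *;st()"
```

```text
t 12.37 pos [538.6 178.6  90. ] jawyaw -118.3 toolx [ 0.0092  0.0013 -1.    ] F [-2.6  -0.01  8.1 ] w 0.6
```

>>> jog_arm(series=[{"dx": -0.2, "dy": 0, "dz": -1.8, "wx": 0, "wy": 0.2, "wz": 0, "hand": 1}])

```text
t: 12.45
position: [0.5386, 0.1786, 0.0898]
eef_rot: [1.568, 0.932, -1.556]
force: [-3.4, 0.4, 7.8]
grip_width: 0.0004
```

>>> jog_arm(series=[{"dx": -0.2, "dy": 0, "dz": -1.7, "wx": 0, "wy": 0.2, "wz": 0, "hand": 1}])

```text
t: 12.53
position: [0.5386, 0.1786, 0.0895]
eef_rot: [1.566, 0.933, -1.558]
force: [-1.9, 0.9, 7.1]
grip_width: 0.0003
```

>>> jog_arm(series=[{"dx": -0.2, "dy": 0, "dz": -1.7, "wx": 0, "wy": 0.2, "wz": 0, "hand": 1}])

```text
t: 12.62
position: [0.5386, 0.1787, 0.0892]
eef_rot: [1.564, 0.935, -1.56]
force: [-3.1, -0.9, 7.1]
grip_width: 0.0004
```

Past the peak (force falling, about 2.2 mm down). Continue gently.

>>> jog_arm(series=[{"dx": -0.2, "dy": 0, "dz": -1.4, "wx": 0, "wy": 0.1, "wz": 0, "hand": 1}])

```text
t: 12.7
position: [0.5386, 0.1787, 0.0891]
eef_rot: [1.563, 0.936, -1.561]
force: [-1.5, -0.8, 5.8]
grip_width: 0.0005
```

>>> jog_arm(series=[{"dx": -0.2, "dy": 0, "dz": -1.4, "wx": 0, "wy": 0.1, "wz": 0, "hand": 1}])

```text
t: 12.78
position: [0.5386, 0.1787, 0.0888]
eef_rot: [1.562, 0.937, -1.561]
force: [-2.3, -0.1, 5.5]
grip_width: 0.0006
```

>>> jog_arm(series=[{"dx": -0.2, "dy": 0, "dz": -1.3, "wx": 0, "wy": 0, "wz": 0, "hand": 1}])

```text
t: 12.87
position: [0.5386, 0.1787, 0.0884]
eef_rot: [1.562, 0.937, -1.56]
force: [-0.2, 0.1, 4.0]
grip_width: 0.0008
```

>>> jog_arm(series=[{"dx": -0.1, "dy": 0, "dz": -1.2, "wx": 0, "wy": 0, "wz": 0, "hand": 1}])

```text
t: 12.95
position: [0.5386, 0.1787, 0.0875]
eef_rot: [1.563, 0.937, -1.56]
force: [-0.2, -0.1, -0.4]
grip_width: 0.0005
```

The force dropped to nothing at about 3.9 mm, so it snapped. Lift off straight up.

>>> jog_arm(series=[{"dx": 0, "dy": 0, "dz": 5, "wx": 0, "wy": 0, "wz": 0, "hand": 1}, {"dx": 0, "dy": 0, "dz": 20, "wx": 0, "wy": 0, "wz": 0, "hand": 1}, {"dx": 0, "dy": 0, "dz": 30, "wx": 0, "wy": 0, "wz": 0, "hand": 1}, {"dx": 0, "dy": 0, "dz": 30, "wx": 0, "wy": 0, "wz": 0, "hand": 1}, {"dx": -20, "dy": -20, "dz": 20, "wx": 0, "wy": 0, "wz": 0, "hand": 1}, {"dx": -20, "dy": -20, "dz": 0, "wx": 0, "wy": 0, "wz": 0, "hand": 1}, {"dx": -20, "dy": -20, "dz": 0, "wx": 0, "wy": 0, "wz": 0, "hand": 1}, {"dx": -20, "dy": -20, "dz": 0, "wx": 0, "wy": 0, "wz": 0, "hand": 1}, {"dx": 0, "dy": 0, "dz": 0, "wx": 0, "wy": 0, "wz": 0, "hand": 1}, {"dx": 0, "dy": 0, "dz": 0, "wx": 0, "wy": 0, "wz": 0, "hand": 1}])

```text
t: 13.78
position: [0.4551, 0.096, 0.1954]
eef_rot: [1.563, 0.937, -1.559]
force: [0.2, 0.1, 0.1]
grip_width: 0.0006
```

```bash
python3 - <<'E'
from st import *;from h import *
s,M=st()
c=env.camera("wrist");I=c["pixels"];P=pts(c)
m=(P[...,2]>.065)&(P[...,2]<.1)&(I.min(2)>100)&(abs(P[...,0]-.537)<.04)&(abs(P[...,1]-.179)<.04)
print("key top z",m.sum(),np.percentile(P[m][:,2],[10,50,90]).round(4))
m=(P[...,2]>.06)&(I.max(2)<60)&(abs(P[...,0]-.55)<.06)&(abs(P[...,1]-.2)<.06);print("head z",np.median(P[m][:,2]))
m=(P[...,2]>.065)&(I.min(2)>100)&(abs(P[...,0]-.567)<.012)&(abs(P[...,1]-.233)<.012);print("button z",m.sum(),np.median(P[m][:,2]))
d=env.camera("scene")
cv2.imwrite("pics/p6.png",cv2.resize(np.hstack([I,d["pixels"]])[:,:,::-1],(800,300)))
E
```

```text
t 13.78 pos [455.1  96.  195.4] jawyaw -118.12 toolx [ 0.0015  0.0021 -1.    ] F [0.17 0.12 0.11] w 0.6
key top z 2163 [0.0784 0.0842 0.0856]
head z 0.07768647029193632
button z 249 0.08134318107916194
```

View pics/p6.png

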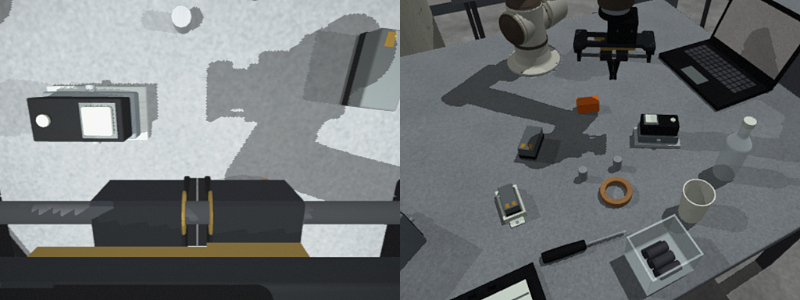

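The key top is now at 84.2 mm, 7 mm below where it started (91.4), so it has latched. The button still stands 4 mm out of the head, the pack is in the tray, and the bystanders look unmoved. Handing in.

```bash
python3 -c "
from workcell import env
print(env.close_job())"
```

```text
the job is handed in; nothing more can be done
None
```

The job is done and handed in at about 14 s of robot time, with no check failing.

- **Pack:** I picked the smaller grey block (measured 70 x 36 x 38 mm; orange excluded, the other grey is 90 x 49 x 49 mm) and lowered it into the tray until it touched the floor. Afterwards its top was level at 44.5 mm and it sat within about 1 mm of the tray's centre.
- **Key:** I felt contact at about 91.4 mm, and the force peaked at about 8 N. It fell to zero about 3.9 mm down, where I stopped and lifted straight off. The key's top then measured about 84.2 mm, 7 mm lower than before, so it is latched. The highest force I read on it was 8.5 N.
- **The rest:** The round button still stood about 4 mm out of the head, and the other items looked unmoved in the last scene picture; I did not re-measure their positions. The gripper was clear of everything.
- **Disagreements:** The three camera views differed by up to about 5 mm on the tray's centre, so I aligned the pack to the tray's rim with the wrist camera. The top view after placing was blocked by the arm, so the flatness check comes from the wrist camera alone.

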